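# Set the outrigger leg of a lamp base and hold it clamped

## Robot

A 6-joint arm with a two-finger parallel gripper is mounted at the origin on the work surface. World frame = base frame: x ahead of the robot, y to its left, z up, the work surface at z = 0. Lengths are in mm, angles in rad, forces in N, time in s.
With the tool pointing down it reaches from about 350 to 1000 mm from the base axis. Payload 7.1 kg.
Tool frame: the origin (TCP) lies midway between the tips of the shut fingers; the grasp point (between the pads) lies 19 mm behind it (ctrl.grip_depth is the distance from the TCP to the grasp point, in mm); z points along the fingers, x is the direction in which the jaws open and shut, and the axes are right-handed (so a half turn about z gives the same grasp; the last joint's range is limited). The gripper opens to 85 mm and grips with 20 to 120 N. Pads are 22 mm wide; open, the fingers measure 114 mm over their backs; the gripper's body (76 mm by 85 mm) begins 54 mm behind the grasp point. The pads swing forward as they close: fully open they stand 13 mm farther back than shut.
Start: joints at [-1.323, 0.423, 1.63, -0, 1.089, -0.019], TCP at [164.797, -602.865, 210.219] pointing down, gripper open.
Joint ranges: [-3, 3], [-0.9, 2.11], [0.09, 2.58], [-1.31, 4.45], [0.11, 2.69], [-2.54, 2.54]. Speed limits (rad/s): [2.39, 2.39, 3.01, 3.14, 3.14, 3.14].

## Interface

Orientations are given as a unit quaternion [w, x, y, z].
In Python, from station import ctrl gives the robot as it stands.
- The arm moves only by the tool arm_command, never from a script. Its argument "commands" is a list of rows, each a list of 3 entries, a list of its own where there are three numbers: the opening, from 0 (shut) to 1 (fully open), then the shift along the tool's x, y, z scaled (see below), then the turn, a rotation vector about the tool's x, y, z scaled (see below). In form: [[jaw, [dx, dy, dz], [ax, ay, az]], ...]. A call has 1 to 20 rows; each row is the pose to reach, as a shift and turn from the pose measured when the call began, along the tool's axes at that moment; what a row does not reach only later rows make up. The controller multiplies each number of a shift by 0.15 m and each number of a turn by 120 degrees. A row lasts 1/8 s, in which the tool goes at most 62.5 mm and 10.7 degrees, less where a joint would pass 70% of its speed; a pose out of reach is approached as far as the arm can. A call with a number of a shift or a turn outside -1 to 1 is refused whole. A call with a gripper value outside its range is refused whole. The fingers move at their own pace and stop on an object; "newtons" is the grip in N (left out, the last holds). Time passes only in rows, so rows that repeat a pose let the fingers close. It gives the time, the measured TCP pose, the force and the opening at its end, in the units of the state.
- ctrl.get_state(): the state, without advancing time (a new reading comes with each control period).
- ctrl.read_camera(name): name is "scene" or "side" or "wrist"; returns a dict with "pixels" (480x640x3 uint8, blue, green, red), "fx", "fy", "cx", "cy" (pixels), "cam_to_world" (4x4, takes a point from camera to world coordinates). Camera axes: x right, y down, z forward; pixel columns grow to the right and rows downward; lengths in mm; the calibration is good to about 2 mm. A picture is of the moment at which its call begins. There is no depth.
- ctrl.hand_in(): hands the job in, once; it reports no verdict.
Trained networks look in the newest picture that a camera, given by its name, has taken for a name from the list of things; names that differ only in an ending like _2 or _b are one class to them, and where a whole thing is asked for, a point or a joint stands for the part that bears it (a point fixed in the world has none). Each returns a list of dicts, best first, with "confidence" (0 to 1); they miss things now and then, are a little off and sometimes report something else, mostly with a low value. They report only what shows in the picture. A call takes as long as a camera call.
- ctrl.recognise(camera, query): "at" ([row, column] in pixels, amid what is visible of it).
The state is a dict: "time_s": time; "joints": joint angles; "joint_vel": joint speeds; "joint_efforts": joint torques, N m; "position": TCP position; "ee_rot": TCP orientation; "contact_force": force on the tool from outside, world axes, zero at the start; "torque": the same for the moment, N m; "width": finger opening in mm.
Only numpy, scipy, OpenCV 4.12 (cv2) and the standard library are available. Lean on these libraries where they do the work, as an engineer would, in place of code of your own. Each camera call takes 0.05 s, during which the arm holds its last target.

## Task

Get the lamp-stand base ready: first push its open battery door fully shut so that it clicks onto its catch. Then draw the sprung leg out by its blue forked grip until the grip is centred on the red length line, and while holding it there slide the orange cam lever fully closed against the grip (not before the leg is at the line). Finish while still holding the leg at the line with the lever closed, do not let go at the end; leave the camera, lens, battery cover and screwdriver where they are.

Things in the scene. Friction and masses are not known exactly. Their poses are not given: they have to be found in the camera images.
- base: Fixed lamp-stand base; it differs in place and yaw from run to run. Origin on the table, on the centre line of the leg's sleeve; all offsets below are in its frame (x to the back, y to the box, z up). Black battery box: x -44 to 80, y 30 to 160, 85 high, a 58 mm lamp stud stands on top at x 50, y 110. Its open battery bay faces -x. Aluminium sleeve, 30 wide and 30 high, runs along y from 30 to -200; the leg slides in it towards -y.
- door (a joint): Hinge angle of the grey upright battery door (rad): 0 shut and seated, grows to 1.6 as the free edge swings out to -x. A sprung roller catch resists in the last 0.14 rad; about 4 N at the free edge snaps it home, and it then stays. Seated reads below 0.03. Until then a slight friction keeps the door where it is left.
- door_hinge (a point): Point on the door's vertical hinge line, 44 mm above the table, at x -47, y 40 in the base frame. The door is a panel 100 mm wide from the hinge to the free edge (towards +y when shut), 6 mm thick, from 8 to 80 mm above the table.
- door_panel (a point): Point on the door's outer face, 70 mm from the hinge line, 44 mm above the table: a good place to push.
- leg (a joint): Extension of the sliding leg (m): 0 fully in (at start), up to 0.125 as it slides out along the base's -y. A return spring pulls it in with 3 to 5 N whenever it is let go, even with the lever closed (the lever only sets the clamp).
- leg_grip (a point): Centre of the leg's blue grip, 60 mm above the table. The grip is an upright plate above the sleeve, 12 mm thick in x, 50 wide in y, from 34 to 85 mm high, with a white line across its top. From its back (+x) face two upright prongs as high as the plate, 6 mm thick, reach back to 51 mm from the plate's centre; the slot between them is 38 mm wide in y, so that a finger in the slot can draw the leg along.
- mark (a point): The length mark: point on the sleeve's centre line above the red line, 60 mm above the table. The leg is at its mark when leg_grip lies here. The red line runs along x on the white back half of the lock collar, x 16 to 86, 32 mm high, so it shows midway between the prongs when the leg is at the mark. The collar, 40 mm wide in y, sits elsewhere along the sleeve in each run, its axes parallel to the base's.
- lever_pad (a point): Centre of the orange cam lever's upright pad, 60 mm above the table: 10 mm thick in x, 30 wide in y, from 35 to 84 mm high. It slides on the dark front half of the collar (x -66 to -16, 32 mm high), in line with the mark in y, its centre 31 mm in front (-x) of the mark when open. With the leg at the mark, lever pad and grip plate stand face to face; pinched together from outside they measure 42 mm over both when open, 24 mm when closed.
- lever (a joint): Travel of the cam lever (m): 0 open, 0.018 fully closed (towards +x, 2 mm short of the grip plate). Friction of about 4 N keeps it where it is left.
- camera: Bystander: black camera, 135 wide, about 105 high, standing to the left of the base.
- lens: Bystander: loose black lens, 68 mm across and 72 high, standing in front and to the right.
- cover: Bystander: flat black battery cover, 36 x 140 x 12 mm, behind the base.
- driver: Bystander: screwdriver, 150 mm long, lying in front and to the left.

How it is judged (in metres and radians):
On the way, in this order (a step that is already met when the one before it is completed fails the run):
1. the battery door is shut and seated on its catch (value of joint door below 0.03 rad), for 0.2 s.
2. the fingers hold the leg within 5 mm of its length mark, the lever still open (less than 6 mm closed) (y of leg_grip in the frame of mark between -0.005 and 0.005 m and value of joint lever below 0.006 m and contact force between the fingers and leg above 0.5 N), for 0.2 s.
3. the lever is fully closed with the leg at the mark (y of leg_grip in the frame of mark between -0.005 and 0.005 m and value of joint lever above 0.0155 m), for 0.2 s.
At the end, for the whole second after the job is handed in: The door is seated (below 0.03 rad), the fingers still hold the leg (over 1 N), which rests within 5 mm of the length mark, and the lever is closed (over 15.5 of 18 mm) (all of step 3 and value of joint door below 0.03 rad and contact force between the fingers and leg above 1 N and velocity of joint leg between -0.01 and 0.01 m/s); the arm keeps its last pose, push and grip.
It fails at once if the camera is shoved more than 30 mm (distance of camera from where it was at the start of the episode above 0.03 m).
It fails at once if the loose lens is shoved more than 30 mm (distance of lens from where it was at the start of the episode above 0.03 m).
It fails at once if the battery cover is shoved more than 30 mm (distance of cover from where it was at the start of the episode above 0.03 m).
It fails at once if the screwdriver is shoved more than 30 mm (distance of driver from where it was at the start of the episode above 0.03 m).
It fails at once if the lever is closed more than 10 mm while the leg is over 10 mm from its length mark (value of joint lever above 0.01 m and not (y of leg_grip in the frame of mark between -0.01 and 0.01 m)).
It also fails if it takes over 48 s, if anything falls off the work surface, if the arm or the gripper's body presses on something with over 40 N, if the wrist force passes 120 N, or if a joint passes its speed limit or range.

## Working session

There is one attempt and no reset: what is moved stays moved. The work goes in short steps, Python scripts to look and compute and a tool call to move; the robot and the scene stay as the last step left them, time stands still between calls to the robot, and variables do not carry over. Pictures are saved under pics/ and viewed, and the job is handed in when it is done.

Besides the shell and the picture viewer there is one more tool, called as name([rows], argument=value, ...), one row to a line, values as JSON. arm_command: Moves the arm, as the interface text tells. Shifts and turns lie within -1 to 1; 1 stands for 0.15 m of shift or 120 degrees of turn. Its arguments: {"type":"object","properties":{"commands":{"type":"array","items":{"type":"array"}},"newtons":{"type":"number"}},"required":["commands"]}

```bash
ls; mkdir -p pics; python3 - <<'E'
from station import ctrl
import cv2,numpy as np
s=ctrl.get_state();print(s)
for n in ("scene","side"):
    r=ctrl.read_camera(n);cv2.imwrite(f"pics/{n}0.png",r["pixels"]);print(n,r["fx"],r["cx"],r["cy"],np.round(r["cam_to_world"],3).tolist())
    for q in ("door_panel","leg_grip","lever_pad","base","lens","camera","driver","cover","door_hinge","mark"):
        print(q,[( [int(v) for v in d["at"]],round(d["confidence"],2)) for d in ctrl.recognise(n,q)[:2]])
E
```

```text
pics
{'time_s': 0.0, 'joints': array([-1.32301726e+00,  4.23877887e-01,  1.63071834e+00,  4.45772341e-06,
        1.08859990e+00, -1.90065925e-02]), 'joint_vel': array([ 0.00086156,  0.00234659,  0.00117153,  0.00113617, -0.00047182,
        0.00100874]), 'joint_efforts': array([ 2.76702798e-03, -5.57377267e+01, -2.81742758e+01,  1.50881992e-04,
        7.47925777e-03,  3.02376611e-05]), 'position': array([ 164.6449973 , -602.30176389,  209.41145918]), 'ee_rot': array([-5.00047710e-04,  7.94867713e-01, -6.06782231e-01, -6.26685699e-04]), 'contact_force': array([-0.10027613, -1.12672118, -0.36175301]), 'torque': array([-0.02902691, -0.00271685,  0.00113659]), 'width': 85.62732958172673}
scene 438.5540896406767 323.83025391725823 232.89122581239926 [[-0.38, 0.72, -0.581, 1168.592], [0.925, 0.282, -0.255, 288.023], [-0.019, -0.635, -0.773, 820.072], [0.0, 0.0, 0.0, 1.0]]
door_panel [([204, 380], 0.76)]
leg_grip [([222, 295], 0.85)]
lever_pad [([205, 278], 0.6)]
base [([237, 354], 0.97), ([157, 256], 0.39)]
lens [([158, 256], 0.95)]
camera [([259, 466], 0.74)]
driver [([209, 443], 0.76)]
cover [([289, 238], 0.57)]
door_hinge [([203, 380], 0.58), ([221, 299], 0.54)]
mark [([232, 275], 0.64)]
side 595.0560538023302 318.8134270290169 234.55695993222577 [[0.999, -0.019, 0.05, 523.613], [-0.052, -0.541, 0.839, -1117.997], [0.011, -0.841, -0.541, 797.317], [0.0, 0.0, 0.0, 1.0]]
door_panel [([220, 277], 0.97)]
leg_grip [([250, 326], 0.83)]
lever_pad [([266, 306], 0.44)]
base [([220, 271], 0.72), ([224, 313], 0.55)]
lens [([318, 231], 0.86)]
camera [([170, 295], 0.75), ([225, 313], 0.52)]
driver [([198, 236], 0.57)]
cover [([282, 404], 0.88)]
door_hinge [([221, 274], 0.8)]
mark [([278, 329], 0.76)]
```

```bash
python3 - <<'E'
import cv2
for n,(a,b,c,d) in {"scene":(120,330,200,520),"side":(130,350,190,450)}.items():
    im=cv2.imread(f"pics/{n}0.png")[a:b,c:d]
    im=cv2.resize(im,None,fx=800/(d-c) if n=="x" else 2.5,fy=2.5,interpolation=cv2.INTER_CUBIC);cv2.imwrite(f"pics/{n}0c.png",im)
E
```

```text
(no output)
```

View pics/scene0c.png

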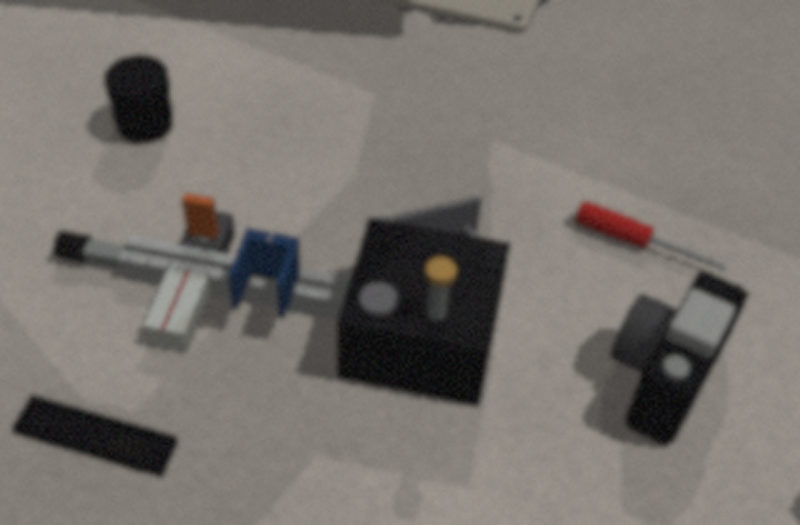

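View pics/side0c.png

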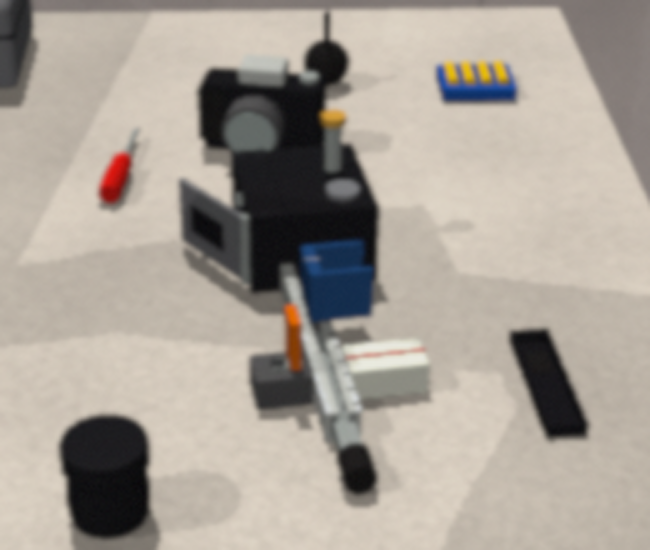

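```bash
python3 - <<'E'
import cv2,numpy as np
for n,(a,b,c,d) in {"scene":(180,300,215,415),"side":(180,310,245,375)}.items():
    im=cv2.imread(f"pics/{n}0.png")[a:b,c:d].astype(float)
    im=np.clip(255*(im/200)**.5,0,255).astype(np.uint8)
    f=4 if n=="scene" else 4.5
    im=cv2.resize(im,None,fx=f,fy=f,interpolation=cv2.INTER_CUBIC);cv2.imwrite(f"pics/{n}0d.png",im)
E
```

```text
(no output)
```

View pics/scene0d.png

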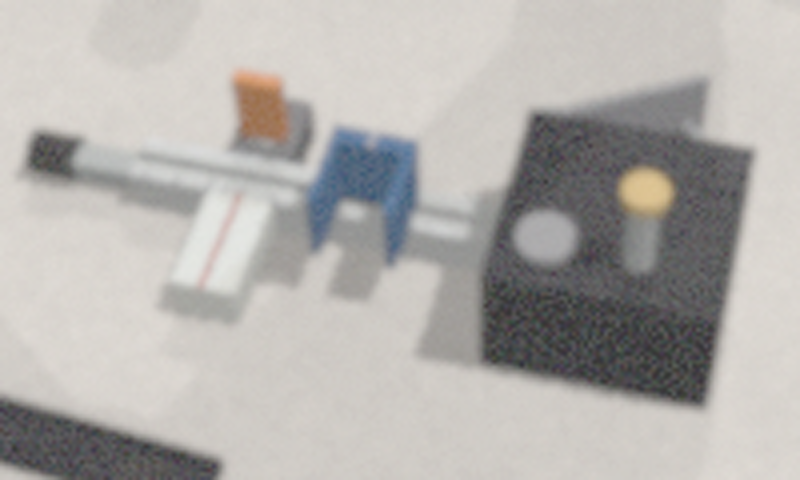

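View pics/side0d.png

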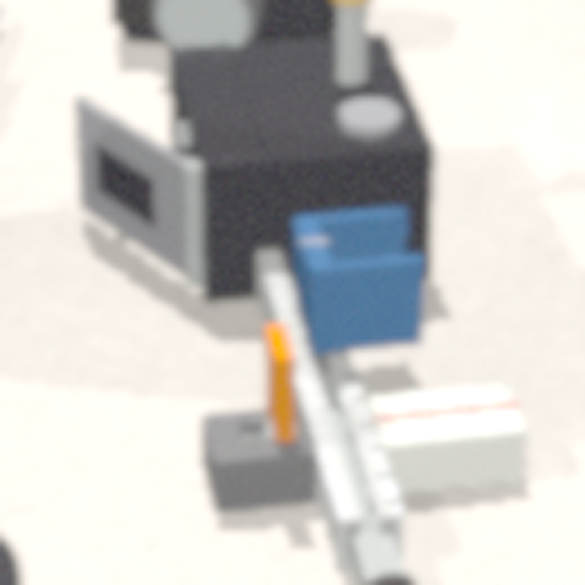

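```bash
cat > cam.py <<'E'
import numpy as np
C={"scene":(438.5540896406767,323.83025391725823,232.89122581239926,[[-0.38,0.72,-0.581,1168.592],[0.925,0.282,-0.255,288.023],[-0.019,-0.635,-0.773,820.072],[0,0,0,1]]),
"side":(595.0560538023302,318.8134270290169,234.55695993222577,[[0.999,-0.019,0.05,523.613],[-0.052,-0.541,0.839,-1117.997],[0.011,-0.841,-0.541,797.317],[0,0,0,1]])}
def proj(n,p):
    f,cx,cy,T=C[n];q=np.linalg.inv(np.array(T))@np.append(p,1)
    return np.array([f*q[0]/q[2]+cx,f*q[1]/q[2]+cy])
def b2w(v,p):
    c,s=np.cos(v[2]),np.sin(v[2]);return np.array([v[0]+c*p[0]-s*p[1],v[1]+s*p[0]+c*p[1],p[2]])
E
cat > fit.py <<'E'
from cam import *
from scipy.optimize import least_squares
def door(v,r,t,z):  # outer face offset t
    a=v[5];u=np.array([-np.sin(a),np.cos(a)]);n=np.array([-np.cos(a),-np.sin(a)])
    q=np.array([-47,40])+r*u+t*n;return (q[0],q[1],z)
P=lambda *p:(lambda v:p)
c=lambda x,dy,z:(lambda v:(x,v[3]+dy,z))
g=lambda x,dy,z:(lambda v:(x,v[4]+dy,z))
S=[(P(-44,30,85),532,112),(P(-44,160,85),753,150),(P(80,30,85),484,278),(P(80,160,85),718,320),(P(80,30,0),486,362),(P(80,160,0),706,404),(P(50,110,143),646,188),
(c(18,0,32),240,196),(c(86,0,32),203,287),(g(0,0,85),372,136),(g(-6,25,85),418,140),(g(-6,-25,85),338,130),(g(51,-22,85),312,190),
(c(-36,-15,84),238,72),(c(-36,15,84),285,77),(lambda v:door(v,100,0,80),707,80)]
D=[(P(80,30,85),430,148),(P(-44,160,85),173,48),(P(80,160,85),385,40),(lambda v:door(v,100,0,80),78,98),(lambda v:door(v,100,0,8),86,205),
(lambda v:door(v,0,0,80),205,160),(lambda v:door(v,0,0,8),205,283),(c(16,0,32),376,418),(c(86,0,32),518,404),(g(51,-25,85),422,255),(g(0,0,85),315,240),(c(-31,-15,84),282,335)]
O=[("scene",f,np.array([x/4+215,y/4+180])) for f,x,y in S]+[("side",f,np.array([x/4.5+245,y/4.5+180])) for f,x,y in D]
def res(v): return np.concatenate([proj(n,b2w(v,f(v)))-o for n,f,o in O])
R=least_squares(res,[520,-100,0,-120,-30,.8],loss="soft_l1",x_scale=[1,1,.01,1,1,.01])
v=R.x;print(np.round(v,3),np.degrees(v[2]))
r=res(v).reshape(-1,2)
for (n,f,o),e in zip(O,r):print(n,np.round(f(v)),np.round(e,1))
for nm,p in dict(grip=(0,v[4],60),mark=(0,v[3],60),pad=(-31,v[3],60),doorface=door(v,70,3,44),hinge=(-47,40,44)).items():print(nm,np.round(b2w(v,p),1))
E
python3 fit.py
```

```text
[ 5.73675e+02  4.12060e+01  1.37000e-01 -1.26828e+02 -4.80100e+01
  5.19000e-01] 7.850318399682374
scene [-44  30  85] [-1.3 -1.2]
scene [-44 160  85] [ 0.5 -0.7]
scene [80 30 85] [-2.1 -0.5]
scene [ 80 160  85] [0.9 0.9]
scene [80 30  0] [-2.5  1.3]
scene [ 80 160   0] [-0.2  2.4]
scene [ 50 110 143] [-0.5  0.4]
scene [  18. -127.   32.] [0.2 0.6]
scene [  86. -127.   32.] [-0.2  0.4]
scene [  0. -48.  85.] [0.5 0.9]
scene [ -6. -23.  85.] [ 0.5 -0.1]
scene [ -6. -73.  85.] [-0.9 -1.5]
scene [ 51. -70.  85.] [-0.5  2.6]
scene [ -36. -142.   84.] [-0.4 -1. ]
scene [ -36. -112.   84.] [ 0.1 -0.1]
scene [-97. 127.  80.] [ 0.6 -0.8]
side [80 30 85] [ 1.3 -0.7]
side [-44 160  85] [-1.4 -0.3]
side [ 80 160  85] [ 0.  -2.5]
side [-97. 127.  80.] [ 0.2 -1.5]
side [-97. 127.   8.] [-0.4 -0.2]
side [-47.  40.  80.] [-2.7  1. ]
side [-47.  40.   8.] [-2.2 -0.6]
side [  16. -127.   32.] [-0.3 -0.7]
side [  86. -127.   32.] [-0.5 -0.9]
side [ 51. -73.  85.] [0.6 0.2]
side [  0. -48.  85.] [-0.5 -0.4]
side [ -31. -142.   84.] [0.4 4.2]
grip [580.2  -6.4  60. ]
mark [591.  -84.4  60. ]
pad [560.3 -88.7  60. ]
doorface [476.6 128.1  44. ]
hinge [521.7  74.4  44. ]
```

```bash
cat > h.py <<'E'
from cam import *
from scipy.spatial.transform import Rotation as Ro
from station import ctrl
V=np.array([573.7,41.2,0.137])
def st():
    s=ctrl.get_state();q=s["ee_rot"];R=Ro.from_quat(np.r_[q[1:],q[0]]);return s,R
def Rt(yaw): # tool x along heading, z down
    c,s=np.cos(yaw),np.sin(yaw);return Ro.from_matrix(np.array([[c,s,0],[s,-c,0],[0,0,-1.]]))
def goto(pb,yaw=None,base=True,V=V):
    s,R=st();p=b2w(V,pb) if base else np.array(pb,float)
    d=R.inv().apply(p-s["position"])/150
    T=Rt(V[2] if yaw is None else yaw);r=(R.inv()*T).as_rotvec(degrees=True)/120
    print("->",np.round(p,1),"shift",np.round(d,3),"turn",np.round(r,3))
def where(V=V):
    s,R=st();d=s["position"]-V_(V);c,sn=np.cos(V[2]),np.sin(V[2])
    print("t",round(s["time_s"],2),"base",np.round([c*d[0]+sn*d[1],-sn*d[0]+c*d[1],d[2]],1),"F",np.round(s["contact_force"],1),"w",round(s["width"],1),"head",np.round(np.degrees(np.arctan2(*R.as_matrix()[[1,0],0])),2))
def V_(V): return np.array([V[0],V[1],0])
def ray(n,row,col,z):
    f,cx,cy,T=C[n];T=np.array(T);d=T[:3,:3]@[(col-cx)/f,(row-cy)/f,1];o=T[:3,3];return o+d*(z-o[2])/d[2]
E
python3 - <<'E'
from h import *
for k,(a,b,z) in dict(driver=((209,443),(198,236),10),lens=((158,256),(318,231),36),camera=((259,466),(170,295),50),cover=((289,238),(282,404),6)).items():
    print(k,np.round(ray("scene",*a,z)),np.round(ray("side",*b,z)))
goto([450,-300,210],base=False); goto([-145,105,210])
E
```

```text
driver [380. 267.  10.] [383. 293.  10.]
lens [ 404. -241.   36.] [ 408. -230.   36.]
camera [545. 346.  50.] [544. 376.  50.]
cover [772. -95.   6.] [773. -89.   6.]
-> [ 450. -300.  210.] shift [-1.447e+00 -2.366e+00  2.000e-03] turn [-0.    -0.    -0.688]
-> [415.7 125.4 210. ] shift [-4.243e+00 -2.893e+00  2.000e-03] turn [-0.    -0.    -0.688]
```

arm_command([
  [0, [-0.4, -0.4, 0], [0, 0, -0.085]],
  [0, [-0.7, -0.9, 0], [0, 0, -0.17]],
  [0, [-0.9, -1, 0], [0, 0, -0.26]],
  [0, [-0.9, -1, 0], [0, 0, -0.35]],
  [0, [-0.9, -1, 0], [0, 0, -0.44]],
  [0, [-0.9, -1, 0], [0, 0, -0.53]],
  [0, [-0.9, -1, 0], [0, 0, -0.61]],
  [0, [-0.9, -1, 0], [0, 0, -0.688]],
  [0, [-0.9, -1, 0], [0, 0, -0.688]],
], newtons=20)

```text
time_s: 2.22
position: [274.0, -433.1, 210.3]
ee_rot: [0.0, 0.998, 0.068, 0.0]
contact_force: [0.3, -1.7, 0.9]
width: 0.0
```

```bash
python3 - <<'E'
from h import *
where();goto([-145,105,200]);print(st()[0]["joints"])
E
```

```text
t 2.23 base [-361.7 -428.9  210.3] F [ 0.3 -1.7  0.9] w 0.0 head 7.76
-> [415.7 125.4 200. ] shift [ 1.439 -3.562  0.068] turn [ 0.    -0.    -0.001]
[-1.03004261e+00  2.57977510e-01  1.87605560e+00 -1.00934815e-06
  1.00734434e+00 -1.16551157e+00]
```

arm_command([
  [0, [0.35, -0.4, 0], [0, 0, 0]],
  [0, [0.7, -0.8, 0], [0, 0, 0]],
  [0, [1, -1, 0], [0, 0, 0]],
  [0, [1, -1, 0], [0, 0, 0]],
])

```text
time_s: 2.72
position: [403.9, -262.0, 210.5]
ee_rot: [0.0, 0.998, 0.067, 0.0]
contact_force: [-0.2, 0.5, 0.1]
width: -0.1
```

arm_command([
  [0, [0.1, -0.4, 0], [0, 0, 0]],
  [0, [0.2, -0.8, 0], [0, 0, 0]],
  [0, [0.2, -1, 0], [0, 0, 0]],
  [0, [0.2, -1, 0], [0, 0, 0]],
])

```text
time_s: 3.22
position: [413.2, -107.6, 210.6]
ee_rot: [0.0, 0.998, 0.067, 0.0]
contact_force: [1.4, 0.6, -0.4]
width: 0.5
```

arm_command([
  [0, [0.1, -0.4, 0], [0, 0, 0]],
  [0, [0.2, -0.8, 0], [0, 0, 0]],
  [0, [0.23, -1, 0], [0, 0, 0]],
  [0, [0.23, -1, 0], [0, 0, 0]],
])

```text
time_s: 3.72
position: [428.0, 46.6, 210.7]
ee_rot: [0.0, 0.998, 0.067, 0.001]
contact_force: [0.5, -0.1, 0.3]
width: -0.1
```

```bash
python3 - <<'E'
from h import *
where();goto([-145,105,40]);print(st()[0]["joints"])
E
```

```text
t 3.73 base [-143.6   25.2  210.7] F [ 0.5 -0.1  0.3] w -0.1 head 7.69
-> [415.7 125.4  40. ] shift [-0.012 -0.532  1.138] turn [ 0.    -0.001 -0.001]
[ 8.08727253e-02  1.31039995e-01  2.03996301e+00 -2.15508319e-04
  9.69310316e-01 -5.32053234e-02]
```

arm_command([
  [0, [-0.01, -0.4, 0.1], [0, 0, 0]],
  [0, [-0.01, -0.54, 0.4], [0, 0, 0]],
  [0, [-0.01, -0.54, 0.75], [0, 0, 0]],
  [0, [-0.01, -0.54, 1], [0, 0, 0]],
  [0, [-0.01, -0.54, 1], [0, 0, 0]],
])

```text
time_s: 4.35
position: [414.3, 125.0, 58.7]
ee_rot: [0.001, 0.998, 0.066, -0.002]
contact_force: [-0.1, -0.2, -0.3]
width: 0.2
```

```bash
python3 - <<'E'
from h import *
import cv2
where();goto([-60,107,38])
for n in("side","wrist"):
    cv2.imwrite(f"pics/{n}1.png",ctrl.read_camera(n)["pixels"])
im=cv2.imread("pics/side1.png")[150:330,200:420];cv2.imwrite("pics/side1c.png",cv2.resize(im,None,fx=3,fy=3))
E
```

```text
t 4.35 base [-146.4  104.8   58.7] F [-0.1 -0.2 -0.3] w 0.2 head 7.54
-> [499.6 139.   38. ] shift [ 0.577 -0.018  0.135] turn [ 0.001  0.002 -0.003]
```

View pics/side1c.png

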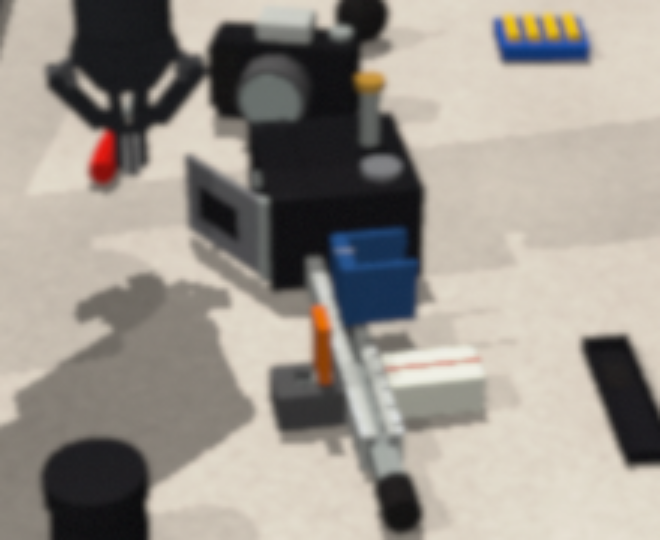

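View pics/wrist1.png

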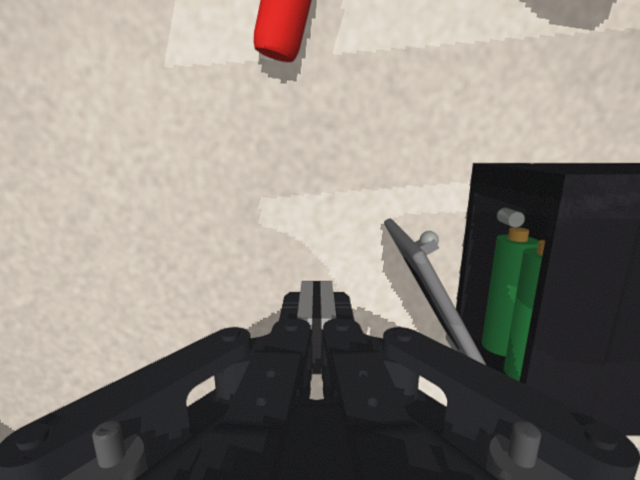

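arm_command([
  [0, [0.1, -0.01, 0.09], [0, 0, 0]],
  [0, [0.2, -0.01, 0.09], [0, 0, 0]],
  [0, [0.28, -0.015, 0.09], [0, 0, 0]],
  [0, [0.36, -0.015, 0.09], [0, 0, 0]],
  [0, [0.42, -0.015, 0.09], [0, 0, 0]],
  [0, [0.47, -0.015, 0.09], [0, 0, 0]],
  [0, [0.5, -0.015, 0.09], [0, 0, 0]],
  [0, [0.5, -0.015, 0.09], [0, 0, 0]],
])

```text
time_s: 5.45
position: [491.4, 138.1, 47.9]
ee_rot: [0.0, 0.998, 0.066, 0.001]
contact_force: [-0.7, 0.4, -0.2]
width: 0.4
```

```bash
python3 - <<'E'
from h import *
import cv2
where();goto([-60,107,45])
for n in("wrist",):
    cv2.imwrite(f"pics/{n}2.png",ctrl.read_camera(n)["pixels"])
E
```

```text
t 5.45 base [-68.3 107.2  47.9] F [-0.7  0.4 -0.2] w 0.4 head 7.58
-> [499.6 139.   45. ] shift [0.055 0.001 0.02 ] turn [ 0.    -0.001 -0.002]
```

View pics/wrist2.png

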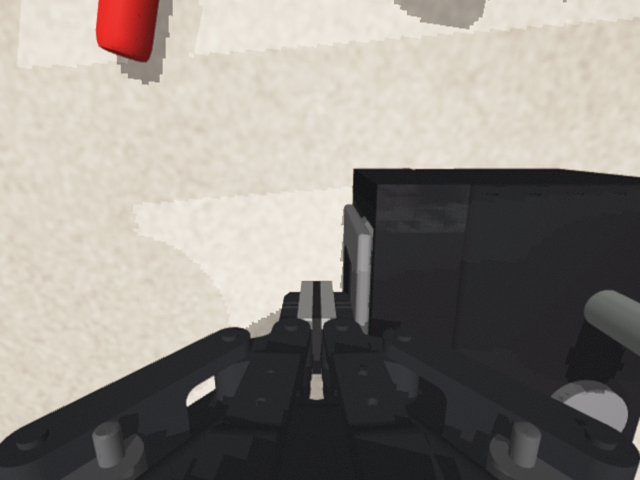

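Wrist view: door (edge at ~(358,220)) is nearly shut, finger against it. I'll push further.

arm_command([
  [0, [0.03, 0, 0], [0, 0, 0]],
  [0, [0.06, 0, 0], [0, 0, 0]],
  [0, [0.08, 0, 0], [0, 0, 0]],
  [0, [0.08, 0, 0], [0, 0, 0]],
])

```text
time_s: 6.0
position: [495.0, 138.2, 46.3]
ee_rot: [0.001, 0.998, 0.066, -0.007]
contact_force: [-20.7, 0.5, 10.6]
width: -0.1
```

```bash
python3 - <<'E'
from h import *
import cv2
where()
for n in("wrist",):
    cv2.imwrite(f"pics/{n}3.png",ctrl.read_camera(n)["pixels"])
E
```

```text
t 6.0 base [-64.7 106.9  46.3] F [-20.7   0.5  10.6] w -0.1 head 7.57
```

View pics/wrist3.png

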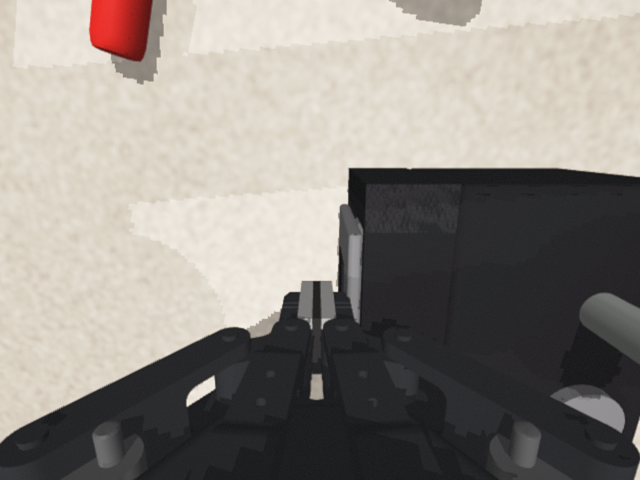

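arm_command([
  [0, [-0.15, 0, 0], [0, 0, 0]],
  [0, [-0.3, 0, 0], [0, 0, 0]],
  [0, [-0.35, 0.1, -0.3], [0, 0, 0]],
  [0.5, [-0.3, 0.4, -0.65], [0, 0, 0]],
  [1, [-0.2, 0.7, -0.75], [0, 0, 0]],
  [1, [0, 1, -0.75], [0, 0, 0]],
  [1, [0.28, 1, -0.75], [0, 0, 0]],
  [1, [0.28, 1, -0.75], [0, 0, 0]],
])

```text
time_s: 7.05
position: [561.0, -5.2, 158.8]
ee_rot: [0.001, 0.998, 0.065, -0.005]
contact_force: [-0.6, -0.1, -0.3]
width: 85.2
```

```bash
python3 - <<'E'
from h import *
import cv2
where();goto([-22.5,-48,110])
for n in("side","scene","wrist"):
    cv2.imwrite(f"pics/{n}4.png",ctrl.read_camera(n)["pixels"])
a=cv2.resize(cv2.imread("pics/side4.png")[170:310,230:390],None,fx=2.5,fy=2.5)
b=cv2.resize(cv2.imread("pics/scene4.png")[160:300,240:400],None,fx=2.5,fy=2.5)
cv2.imwrite("pics/c4.png",np.hstack([a,b]))
E
```

```text
t 7.05 base [-19.  -44.2 158.8] F [-0.6 -0.1 -0.3] w 85.2 head 7.5
-> [558.   -9.4 110. ] shift [-0.02   0.025  0.326] turn [ 0.001  0.005 -0.003]
```

View pics/c4.png

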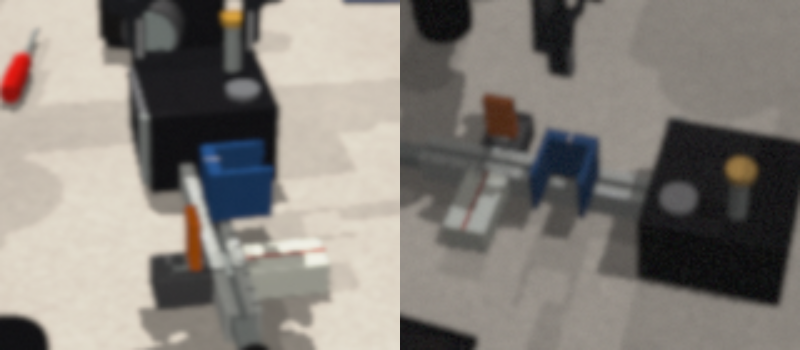

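View pics/wrist4.png

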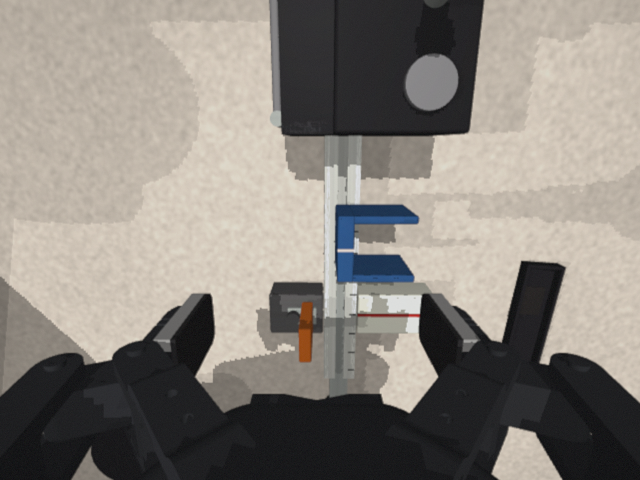

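```bash
cat >> h.py <<'E'
def wray(r,row,col,z):
    T=np.array(r["cam_to_world"]);d=T[:3,:3]@[(col-r["cx"])/r["fx"],(row-r["cy"])/r["fy"],1];o=T[:3,3];return o+d*(z-o[2])/d[2]
def w2b(p,V=V):
    d=np.array(p)-V_(V);c,s=np.cos(V[2]),np.sin(V[2]);return np.round([c*d[0]+s*d[1],-s*d[0]+c*d[1],d[2]],1)
E
python3 - <<'E'
from h import *
import cv2
r=ctrl.read_camera("wrist");cv2.imwrite("pics/wrist5.png",r["pixels"])
im=r["pixels"][190:390,250:450];cv2.imwrite("pics/wrist5c.png",cv2.resize(im,None,fx=3,fy=3,interpolation=cv2.INTER_CUBIC))
print(r["fx"],r["cx"],r["cy"],np.round(r["cam_to_world"],3))
E
```

```text
344.6722880415338 316.2402526379 239.08508977584188 [[ 9.91000e-01  1.33000e-01  2.00000e-02  5.50235e+02]
 [ 1.33000e-01 -9.54000e-01 -2.69000e-01  6.31390e+01]
 [-1.70000e-02  2.70000e-01 -9.63000e-01  3.20532e+02]
 [ 0.00000e+00  0.00000e+00  0.00000e+00  1.00000e+00]]
```

View pics/wrist5c.png

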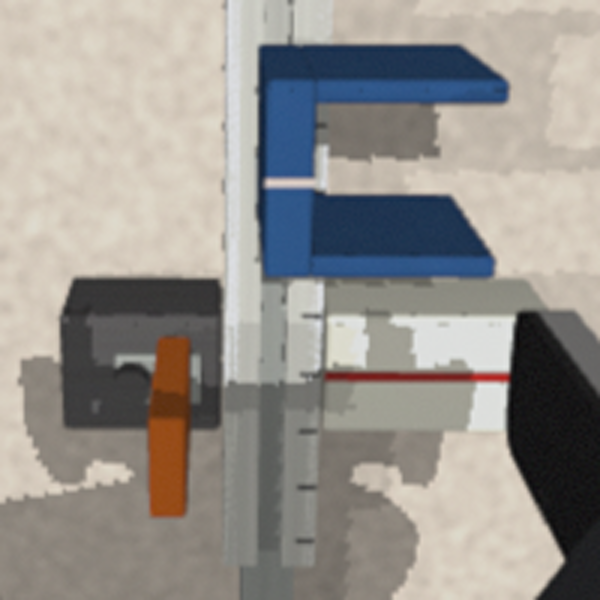

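```bash
python3 - <<'E'
from h import *
r=ctrl.read_camera("wrist")
for n,x,y,z in [("line",290,183,85),("plateTL",265,80,85),("plateBL",265,275,85),("prong end top",508,92,85),("prong2 end",494,267,85),("red L",328,378,32),("red R",508,377,32),("padtop F",150,418,84),("padtop B",188,418,84),("pad near F",150,515,84),("pad near B",186,515,84),("collar TL",64,315,32),("collar BL",66,427,32)]:
    print(n,w2b(wray(r,190+y/3,250+x/3,z)))
for n,c,rw in[("boxcorner",285,134),("boxcorner2",468,131)]:print(n,w2b(wray(r,rw,c,0)),w2b(wray(r,rw,c,85)))
E
```

```text
line [ -2.8 -49.8  85. ]
plateTL [ -9.1 -24.7  85. ]
plateBL [ -8.4 -73.4  85. ]
prong end top [ 47.3 -27.5  85. ]
prong2 end [ 47.3 -71.1  85. ]
red L [  14.2 -129.7   32. ]
red R [  69.4 -129.    32. ]
padtop F [ -37.3 -113.4   84. ]
padtop B [ -27.5 -113.4   84. ]
pad near F [ -37.7 -142.2   84. ]
pad near B [ -28.2 -142.1   84. ]
collar TL [ -66.6 -108.9   32. ]
collar BL [ -67.5 -147.2   32. ]
boxcorner [-53.5  32.5   0. ] [-44.7  30.5  85. ]
boxcorner2 [108.2  34.4   0. ] [74.1 31.9 85. ]
```

```bash
python3 - <<'E'
from h import *
where();goto([-23,-49,42]);goto([-23,-136,42])
E
```

```text
t 7.3 base [-23.  -42.7 158.3] F [-0.   0.4  0.8] w 85.3 head 7.6
-> [557.6 -10.5  42. ] shift [0.012 0.041 0.775] turn [ 0.001  0.007 -0.002]
-> [569.5 -96.7  42. ] shift [0.014 0.621 0.776] turn [ 0.001  0.007 -0.002]
```

arm_command([
  [1, [0.01, 0.04, 0.1], [0, 0.007, 0]],
  [1, [0.01, 0.04, 0.3], [0, 0.007, 0]],
  [1, [0.01, 0.04, 0.5], [0, 0.007, 0]],
  [1, [0.01, 0.04, 0.65], [0, 0.007, 0]],
  [1, [0.01, 0.04, 0.775], [0, 0.007, 0]],
  [1, [0.01, 0.04, 0.775], [0, 0.007, 0]],
])

```text
time_s: 8.05
position: [556.0, -10.2, 41.0]
ee_rot: [0.001, 0.998, 0.066, -0.001]
contact_force: [-0.2, 0.7, -0.0]
width: 85.5
```

```bash
python3 - <<'E'
from h import *
import cv2
where();goto([-23,-136,42])
for n in("scene","wrist"):
    cv2.imwrite(f"pics/{n}6.png",ctrl.read_camera(n)["pixels"])
b=cv2.resize(cv2.imread("pics/scene6.png")[160:300,240:400],None,fx=3,fy=3);cv2.imwrite("pics/scene6c.png",b)
E
```

```text
t 8.05 base [-24.5 -48.5  41. ] F [-0.2  0.7 -0. ] w 85.5 head 7.62
-> [569.5 -96.7  42. ] shift [ 0.012  0.583 -0.006] turn [ 0.     0.001 -0.002]
```

View pics/wrist6.png

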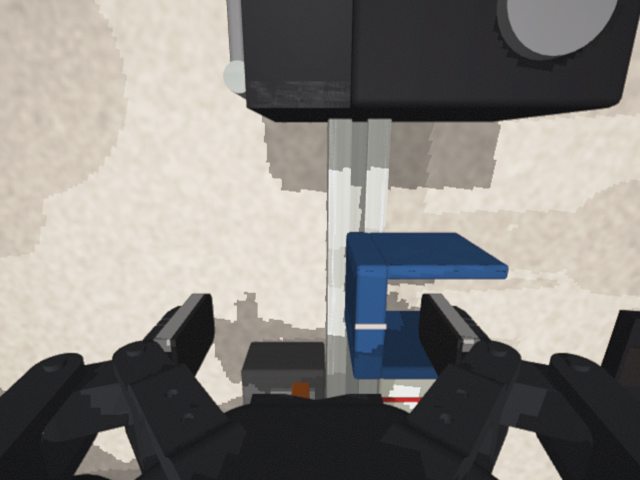

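View pics/scene6c.png

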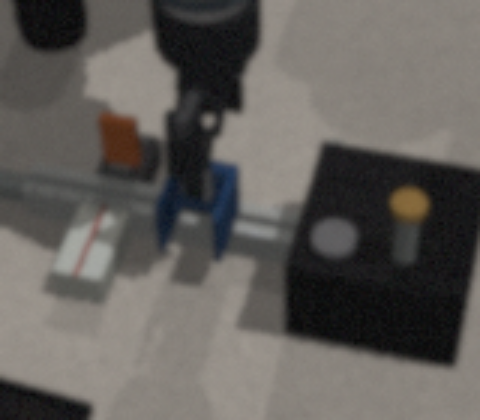

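arm_command([
  [1, [0, 0.05, 0], [0, 0, 0]],
  [1, [0, 0.12, 0], [0, 0, 0]],
  [1, [0, 0.2, 0], [0, 0, 0]],
  [1, [0, 0.28, 0], [0, 0, 0]],
  [1, [0, 0.36, 0], [0, 0, 0]],
  [1, [0, 0.44, 0], [0, 0, 0]],
  [1, [0, 0.5, 0], [0, 0, 0]],
  [1, [0, 0.55, 0], [0, 0, 0]],
  [1, [0, 0.58, 0], [0, 0, 0]],
  [1, [0, 0.58, 0], [0, 0, 0]],
  [1, [0, 0.58, 0], [0, 0, 0]],
])

```text
time_s: 9.52
position: [569.4, -96.8, 42.9]
ee_rot: [0.001, 0.998, 0.066, 0.001]
contact_force: [0.6, 3.2, 2.9]
width: 85.4
```

```bash
python3 - <<'E'
from h import *
import cv2
where()
rs={}
for n in("scene","side","wrist"):
    cv2.imwrite(f"pics/{n}7.png",ctrl.read_camera(n)["pixels"])
a=cv2.resize(cv2.imread("pics/side7.png")[210:310,290:390],None,fx=4,fy=4,interpolation=2)
b=cv2.resize(cv2.imread("pics/scene7.png")[180:280,220:320],None,fx=4,fy=4,interpolation=2);cv2.imwrite("pics/c7.png",np.hstack([a,b]))
E
```

```text
t 9.53 base [ -23.1 -136.1   42.9] F [0.6 3.2 2.9] w 85.4 head 7.6
```

View pics/c7.png

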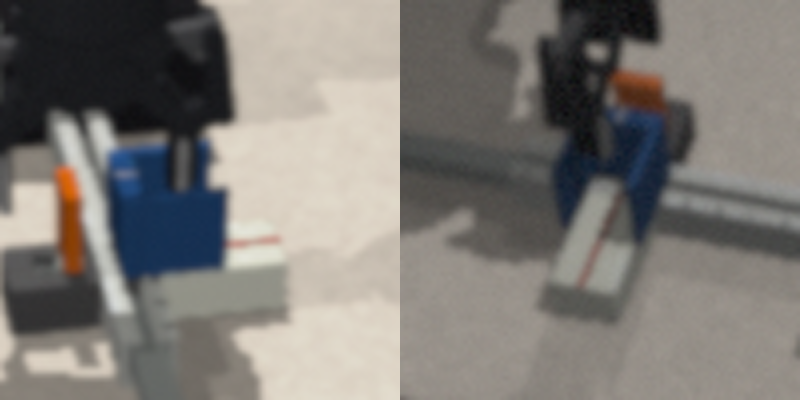

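View pics/wrist7.png

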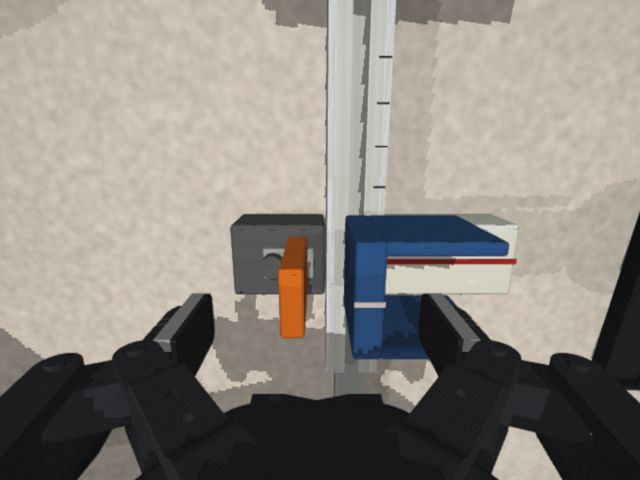

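```bash
python3 - <<'E'
from h import *
import cv2
r=ctrl.read_camera("wrist")
im=r["pixels"][200:370,220:420];cv2.imwrite("pics/w8.png",cv2.resize(im,None,fx=4,fy=3.5,interpolation=2))
for n,c,rw,z in [("line",370,305,85),("plate+",360,243,85),("plate-",360,357.5,85),("red",420,262,32),("redR",515,262,32),("pad+",292,268.5,84),("pad-",292,337,84),("padF",280,300,84),("padB",304,300,84),("plF",355,330,85),("plB",386,330,85),("prong end",508,247,85),("col+",277,227,32),("col-",277,293,32)]:
    print(n,w2b(wray(r,rw,c,z)))
E
```

```text
line [  -2.9 -127.9   85. ]
plate+ [  -7.5 -103.2   85. ]
plate- [  -6. -151.   85.]
red [  31.6 -129.3   32. ]
redR [  82.1 -129.4   32. ]
pad+ [ -32.5 -113.3   84. ]
pad- [ -33.2 -142.2   84. ]
padF [ -37.4 -126.2   84. ]
padB [ -28.2 -126.2   84. ]
plF [  -8.4 -138.6   85. ]
plB [   3.7 -138.6   85. ]
prong end [  46.4 -104.8   85. ]
col+ [ -43.8 -109.9   32. ]
col- [ -45. -147.   32.]
```

View pics/w8.png

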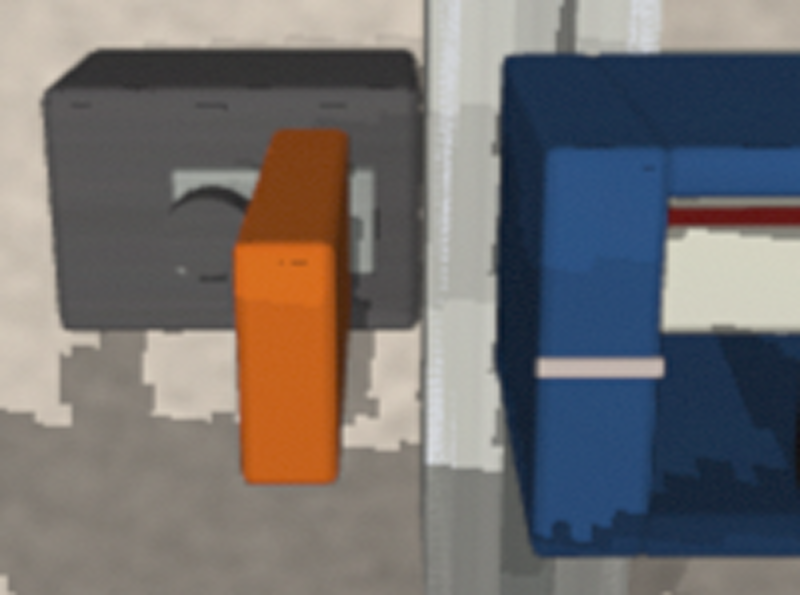

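arm_command([
  [1, [0.05, 0, 0], [0, 0, 0]],
  [1, [0.1, 0, 0], [0, 0, 0]],
  [0.8, [0.1, 0, 0], [0, 0, 0]],
  [0.65, [0.1, 0, 0], [0, 0, 0]],
  [0.55, [0.1, 0, 0], [0, 0, 0]],
  [0.45, [0.1, 0, 0], [0, 0, 0]],
  [0.4, [0.1, 0, 0], [0, 0, 0]],
], newtons=30)

```text
time_s: 10.6
position: [583.9, -94.5, 42.7]
ee_rot: [0.001, 0.998, 0.066, 0.0]
contact_force: [-2.4, 3.3, 4.6]
width: 34.1
```

```bash
python3 - <<'E'
from h import *
import cv2
where()
r=ctrl.read_camera("wrist");cv2.imwrite("pics/wrist9.png",r["pixels"])
E
```

```text
t 10.6 base [  -8.5 -135.8   42.7] F [-2.4  3.3  4.6] w 34.1 head 7.62
```

View pics/wrist9.png

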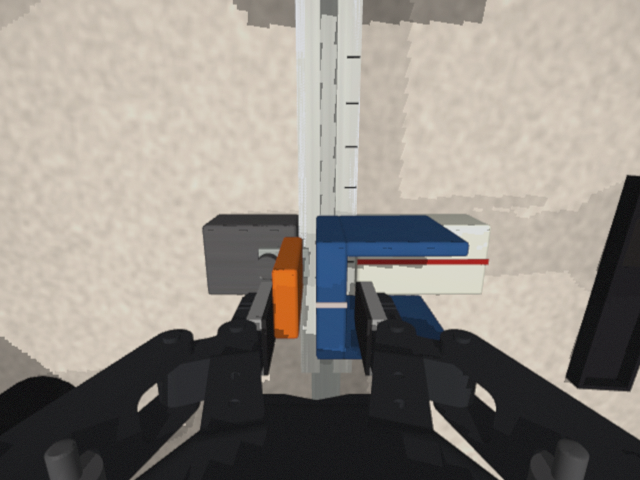

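arm_command([
  [0.35, [0, 0, 0], [0, 0, 0]],
  [0.3, [0, 0, 0], [0, 0, 0]],
  [0.2, [0, 0, 0], [0, 0, 0]],
  [0, [0, 0, 0], [0, 0, 0]],
  [0, [0, 0, 0], [0, 0, 0]],
  [0, [0, 0, 0], [0, 0, 0]],
  [0, [0, 0, 0], [0, 0, 0]],
  [0, [0, 0, 0], [0, 0, 0]],
], newtons=30)

```text
time_s: 11.65
position: [583.8, -94.5, 42.8]
ee_rot: [0.001, 0.998, 0.066, -0.0]
contact_force: [-3.1, 3.7, 6.5]
width: 22.7
```

```bash
python3 - <<'E'
from h import *
import cv2
where()
r=ctrl.read_camera("wrist");cv2.imwrite("pics/wrist10.png",r["pixels"])
im=r["pixels"][200:370,220:420];cv2.imwrite("pics/w10.png",cv2.resize(im,None,fx=4,fy=3.5,interpolation=2))
for n in("scene","side"):
    cv2.imwrite(f"pics/{n}10.png",ctrl.read_camera(n)["pixels"])
a=cv2.resize(cv2.imread("pics/side10.png")[170:310,230:390],None,fx=2.5,fy=2.5)
b=cv2.resize(cv2.imread("pics/scene10.png")[160:300,220:380],None,fx=2.5,fy=2.5);cv2.imwrite("pics/c10.png",np.hstack([a,b]))
E
```

```text
t 11.65 base [  -8.5 -135.8   42.8] F [-3.1  3.7  6.5] w 22.7 head 7.62
```

View pics/w10.png

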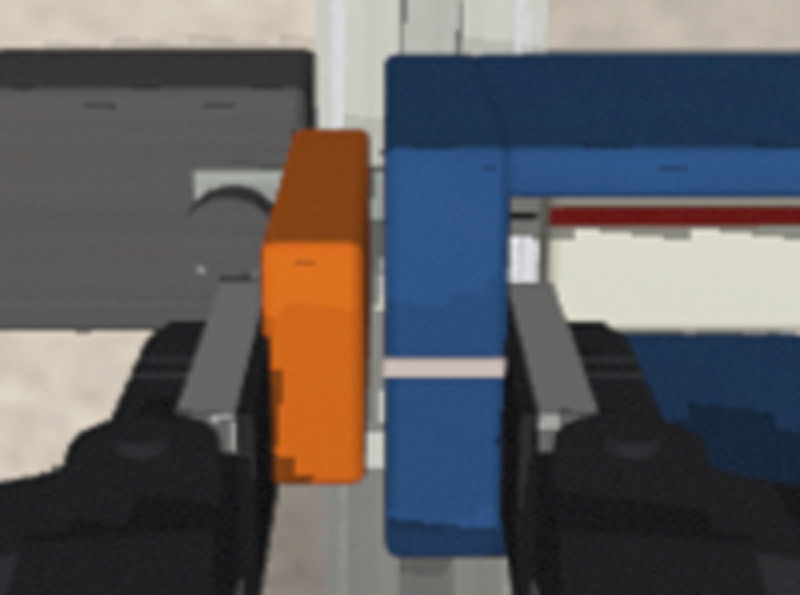

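View pics/c10.png

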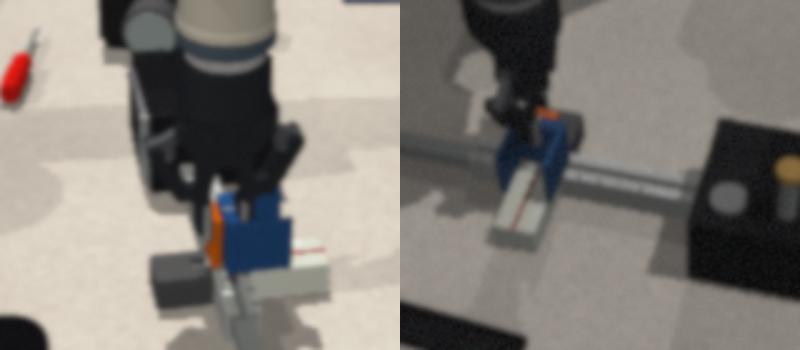

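```bash
python3 - <<'E'
from h import *
r=ctrl.read_camera("wrist")
for n,c,rw,z in [("line",331,305,85),("plate+",331,242,85),("plate-",331,357.5,85),("pad+",298,268.5,84),("pad-",298,337,84),("padF",287,300,84),("plateB",346.5,300,85)]:
    print(n,w2b(wray(r,rw,c,z)))
where();print(np.abs(st()[0]["joint_vel"]).max());print(ctrl.hand_in())
E
```

```text
line [  -3. -128.   85.]
plate+ [  -3.2 -102.8   85. ]
plate- [  -2.8 -151.1   85. ]
pad+ [ -15.5 -113.4   84. ]
pad- [ -16.  -142.4   84. ]
padF [ -19.9 -126.3   84. ]
plateB [   2.9 -125.9   85. ]
t 11.85 base [  -8.5 -135.8   42.8] F [-1.7  3.1  6.6] w 22.6 head 7.62
0.002163871615165724
the job is handed in; nothing more can be done
None
```

The job is handed in at about 12 s, with the arm still holding the leg at the line and the lever closed. `hand_in` reports no verdict, so these are my own last checks:

- **Door:** I pushed it until the force reached about 21 N, well over the 4 N the catch needs. The pictures afterwards show it flush with the box.
- **Leg:** I drew it out with one finger in the slot of the grip. The grip's line measures y = -128.0 mm in the base frame. The lever pad's centre, which is in line with the mark, measures -127.9 mm. The red line read about 1.4 mm off the grip, which is inside the 5 mm limit.
- **Lever:** I closed it by pinching the pad and grip together at 30 N. The gripper reads 22.6 mm over both, against 24 mm expected when closed. The wrist picture gives 22.8 mm over both and a thin remaining gap, which I read as fully closed.
- **Hold:** The spring load on the tool is about 3 N, and the arm is at rest.
- **Other objects:** I did not measure the camera, lens, cover or screwdriver again at the end. The arm never came near them.

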